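Close up the bottle rack, then cap the bottle and vent it a quarter turn

TASK

Slide the loose rack cell, with the bottle standing in it, into the bay between the two rails and butt it against the fixed rack with no gap, so that it cannot turn. Then screw that bottle's cap down until it bottoms out, back it off a quarter of a turn so that the bottle can vent, and finish still holding the cap there. Leave the other things on the bench where they are.

Things in the scene. Friction and masses are not known exactly. Their poses are not given: they have to be found in the camera images.
- fixed_rack: Grey rack fixed to the bench: block 62 mm (its x) by 126 mm (its y), 48 mm high, two square wells along y; origin under its centre. The -y well holds a closed amber bottle (top at 86 mm), the +y well is empty. Feet stand out 21 mm from its x faces near the -y end, 11 mm high. From its +y face two low metal rails run out along y and form an open bay for the loose cell (see fixed_face).
- fixed_face (a point): Centre of the fixed rack's +y end face, 24 mm above the bench, axes as the rack's. The two bay rails run 60 mm out from it, straight, 66 mm apart inside, 14 mm high, then flare over 21 mm to a 77 mm wide mouth; their outer flanges reach 52 mm from the middle line, 6 mm high with the screws.
- loose_rack: Loose grey single cell, 62 mm square, 48 mm high, 0.34 to 0.48 kg, with one square well; origin under its centre, z up. It starts outside the bay's mouth, turned up to 0.3 rad. Butted: axes parallel to the fixed rack's, origin at x 0, y +94 mm in that frame. Pinch it across its flat x faces (62 mm apart) near the top, above the rails, or push it along the bench.
- loose_face (a point): Centre of the loose cell's -y face, 31 mm from its origin, 24 mm above its underside; it meets fixed_face when the racks are butted.
- bottle: Amber square bottle, 44 mm wide, standing in the loose cell's well (46 mm square, floor 6 mm above the bench), about 0.15 kg with its cap; it travels with the cell and can turn in the well only by the play. Origin under the centre of its base, z up. Its shoulder starts 56 mm above the bench; above are the neck and a 35 mm collar.
- screw_cap: Black ribbed screw cap on that bottle, 38 mm in diameter, 20 mm tall. Origin on its axis at the skirt's lower edge (66 mm above the bench when bottomed out); this frame rises and sinks with the cap but does not turn with it. Pinch it across its diameter from above, fingertips no lower than 60 mm above the bench.
- cap_top (a point): Centre of the cap's flat top, 86 mm above the bench when bottomed out.
- cap_turn (a joint): How far the cap is unscrewed, rad: 0 = bottomed out on the collar (hard stop), growing anticlockwise seen from above. Starts at 2.2 to 3.6, caught on its thread; clockwise screws it down, 4.2 mm lower per full turn. Turning takes about 0.06 N m; it stays where it is left, stops at 4.2 and does not come off.
- reagent_bottle: White screw-cap bottle, 44 mm across and 82 mm tall, a bystander; origin under its base.
- tube: Self-standing tube with a white cap, 29 mm across and 75 mm tall, a bystander; origin under its base.
- tape: Roll of tape lying flat, 94 mm across and 19 mm tall, a bystander; origin under its centre.
- dish: Small round dish, 59 mm across and 14 mm tall, a bystander; origin under its centre.
- tally: Hand tally counter, 48 by 51 mm, 36 mm tall, a bystander; origin under its centre.
- marker: Black marker pen lying flat, about 140 mm long, 16 mm tall, a bystander; origin under its centre.
Things that resemble listed ones, but are neither listed nor needed, are in the scene too. Leave any red or yellow look-alike of the loose_rack alone.

How it is judged:
By the outcome, as a careful person would: the job done as asked, in the order asked, and still so for the second after the job is handed in, while the arm keeps its last pose, push and grip.
It also fails if it takes over 72 s, if anything falls off the work surface, if the arm or the gripper's body presses on something with over 40 N, if the wrist force passes 120 N, or if a joint passes its speed limit or range.

ROBOT

A 6-joint arm with a two-finger parallel gripper is mounted at the origin on a cart in front of the work surface, level with it; the furniture and walls round the work are solid. World frame = base frame: x ahead of the robot, y to its left, z up, the work surface at z = 0. Lengths are in m, angles in degrees, forces in N, time in s.
With the tool pointing down it reaches from about 0.35 to 0.875 m from the base axis. Payload 4.2 kg.
Tool frame: the origin (TCP) lies at the very end of the fingers, on their centre line; the grasp point (between the pads) lies 19 mm behind it; z points along the fingers, y is the line along which they close (so a half turn about z gives the same grasp; the last joint's range is limited). The gripper opens to 87 mm and grips with 3 to 60 N. Pads are 19 mm wide; open, the fingers measure 117 mm over their backs; the gripper's body (75 mm by 190 mm) begins 51 mm behind the grasp point.
Start: joints at [79.561, 22.042, 0.453, 0, -68.411, -14.817], TCP at [0.267, 0.565, 0.223] pointing down, gripper open.
Joint ranges: [-179.83, 179.83], [-69.29, 118.12], [-61.27, 80.66], [-181.25, 117.63], [-171.15, -9.14], [-177.46, 177.46]. Speed limits (degrees/s): [159.86, 159.86, 180, 180, 180, 180].

INTERFACE

Orientations are given as a 3x3 rotation matrix whose columns are the frame's x, y, z axes.
In Python, from station import sense, cams, r gives the robot as it stands. The module is installed in compiled form; this text tells all that it offers.
- The arm moves only by the tool step_arm, never from a script. Its argument "targets" is text: rows parted by semicolons, each of 4 numbers parted by spaces: the shift along the tool's x, y, z in cm, then the turn about the tool's z in degrees. In form: x y z turn; .... A call has 1 to 12 rows; each row shifts and turns the commanded pose from where the row before left it, along the tool's axes as they then stand; what a row does not reach is not made up. A row lasts 1/12 s, in which the tool goes at most 41.7 mm and 7.16 degrees, less where a joint would pass 70% of its speed; a pose out of reach is approached as far as the arm can. A call with a gripper value outside its range is refused whole. "claw" is the finger opening in cm, from 0 to 8.7, set as the call begins (left out, the last holds). The fingers move at their own pace and stop on an object; the grip force is fixed at half the most. Time passes only in rows, so rows that do not move let the fingers close. It gives the time, the measured TCP pose, the force, the opening and the grip force at its end, in the units of the state.
- sense(): the state, without advancing time (a new reading comes with each control period).
- cams.capture(name): name is "side" or "top" or "wrist"; returns a dict with "frame" (400x640x3 uint8, blue, green, red), "vertical_fov" (degrees; the focal length in pixels is half the picture's height over the tangent of half this angle, whatever the lens; pixels are square), "cx", "cy" (the principal point, pixels), "eye" and "rotation" of the camera in the world; the wrist camera has in their place "tool_from_camera" (4x4, takes a point from camera to tool coordinates, whose origin is the TCP and whose axes are the flange's). Camera axes: x right, y down, z forward; pixel columns grow to the right and rows downward; lengths in m; the calibration is good to about 2 mm. A picture is of the moment at which its call begins: read the wrist's pose just before it. There is no depth.
- r.finish_job(): hands the job in; it is judged then, once.
The state is a dict: "time_s": time; "joints": joint angles; "joint_velocities": joint speeds; "effort": joint torques, N m; "tcp_pos": TCP position; "ee_rot": TCP orientation; "wrist_force": force on the tool from outside, world axes, zero at the start; "moment": the same for the moment, N m; "gripper_width": opening from 0.0 (shut) to 1.0 (fully open); "gripper_force": force on a finger pad.
Only numpy, scipy, OpenCV 4.12 (cv2) and the standard library are available. Lean on these libraries where they do the work, as an engineer would, in place of code of your own. Each camera call takes 0.05 s, during which the arm holds its last target. There are 200 camera calls.

## Working session

There is one attempt and no reset: what is moved stays moved. The work goes in short steps, Python scripts to look and compute and a tool call to move; the robot and the scene stay as the last step left them, time stands still between calls to the robot, and variables do not carry over. Pictures are saved under pics/ and viewed, at most 10 in all, crops included, and the job is handed in when it is done.

Besides the shell and the picture viewer there is one more tool, called after ">>>" by a JSON object that holds its "api" and its "payload". step_arm: Moves the arm, as the interface text tells. Its arguments: {"type":"object","properties":{"targets":{"type":"string"},"claw":{"type":"number"}},"required":["targets"]}

```bash
mkdir -p pics; python3 - <<'E'
from station import sense,cams,r
import cv2,numpy as np
s=sense();print(s)
for n in("top","side"):
    c=cams.capture(n);cv2.imwrite(f"pics/{n}0.png",c["frame"]);np.savez(f"{n}0.npz",**c)
    print(n,{k:v for k,v in c.items() if k!="frame"})
E
```

```text
{'time_s': 0.0, 'joints': array([ 7.95614385e+01,  2.20923801e+01,  3.80733063e-01, -2.97048955e-02,
       -6.84119842e+01, -1.48163066e+01]), 'joint_velocities': array([-0.05856319,  0.02398362,  0.02712487,  0.05372115, -0.05011573,
        0.07487338]), 'effort': array([ 1.46861244e-04, -3.90666747e+01,  1.87399954e+01,  4.21971962e+00,
        1.09886113e-02, -1.83489396e-04]), 'tcp_pos': array([0.26637882, 0.56472756, 0.22144722]), 'ee_rot': array([[ 9.04337314e-01, -4.26817611e-01, -8.65041121e-04],
       [-4.26818479e-01, -9.04335030e-01, -2.03466958e-03],
       [ 8.61458235e-05,  2.20924316e-03, -9.99997556e-01]]), 'wrist_force': array([ 0.71121516, -0.31315361, -0.57930844]), 'moment': array([-0.0218547 , -0.02580143,  0.00895274]), 'gripper_force': 0.0, 'gripper_width': 0.9980197967253612}
top {'vertical_fov': 44.99165232545813, 'cx': 315.02055009238717, 'cy': 200.38634557046544, 'eye': array([ 0.42184032, -0.11831453,  1.43451737]), 'rotation': array([[-0.02328132, -0.99438606,  0.10321992],
       [-0.99970221,  0.02391146,  0.00487148],
       [-0.00731227, -0.10307577, -0.99464663]])}
side {'vertical_fov': 47.524027324478176, 'cx': 327.811214033594, 'cy': 195.266100881628, 'eye': array([ 0.14142296, -0.87797912,  0.78388843]), 'rotation': array([[ 0.88569278, -0.28913337,  0.3632495 ],
       [-0.46420661, -0.5646142 ,  0.68243903],
       [ 0.00777993, -0.77305414, -0.63429234]])}
```

View pics/top0.png

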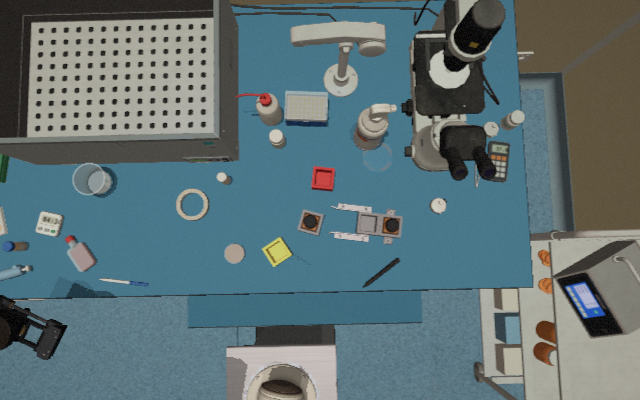

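View pics/side0.png

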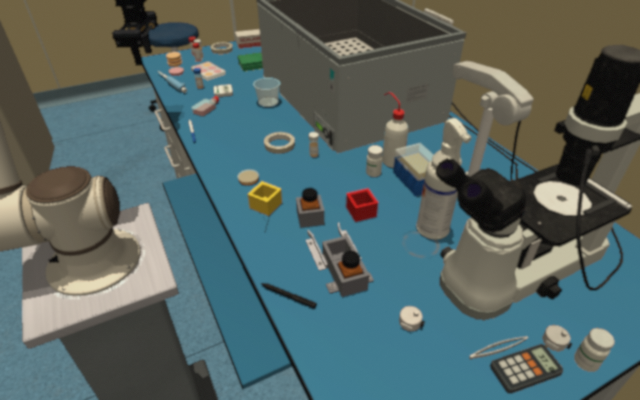

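The top view shows the grey loose cell with a black cap at about (311,222). The fixed rack is at (380,225), with rails opening left over rows 208–237. The red (323,179) and yellow (277,252) cells are look-alikes. I'm enlarging this area to confirm.

```bash
cat > h.py <<'E'
import numpy as np,cv2
def f(c): return 200/np.tan(np.radians(float(c["vertical_fov"]))/2)
def ray(c,u,v,z,R=None,eye=None):
    R=c["rotation"] if R is None else R; e=c["eye"] if eye is None else eye
    d=R@np.array([(u-c["cx"])/f(c),(v-c["cy"])/f(c),1.]); return e+d*(z-e[2])/d[2]
def proj(c,p):
    q=c["rotation"].T@(np.asarray(p)-c["eye"]); return float(c["cx"]+f(c)*q[0]/q[2]),float(c["cy"]+f(c)*q[1]/q[2])
def wristpose(s,c):
    T=c["tool_from_camera"]; return s["ee_rot"]@T[:3,:3], s["tcp_pos"]+s["ee_rot"]@T[:3,3]
E
python3 - <<'E'
import cv2
a=cv2.imread("pics/top0.png")[165:275,285:417]
b=cv2.imread("pics/side0.png")[175:305,285:417]
cv2.imwrite("pics/crop0.png",cv2.resize(a,None,fx=6,fy=5.4,interpolation=cv2.INTER_CUBIC)[:594,:792])
E
```

```text
(no output)
```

View pics/crop0.png

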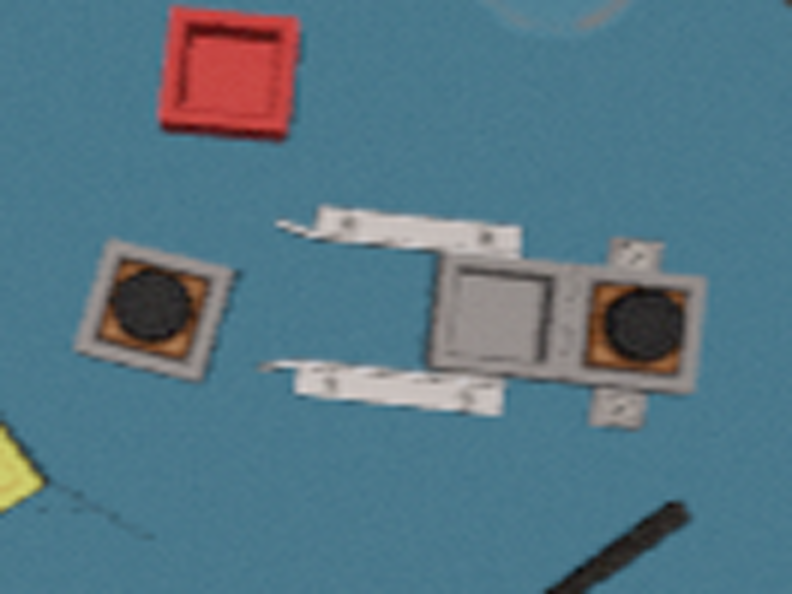

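The crop shows the grey loose cell with its black-capped amber bottle at crop (155,308). It is the only grey single cell outside the rail mouth; the red one (230,75) and yellow one are empty look-alikes. The fixed rack's top corners are (443,250), (707,277), (693,392) and (430,368).

```bash
python3 - <<'E'
from h import *
c=dict(np.load("top0.npz"))
def P(l,z):return np.array([ray(c,285+x/6,165+y/5.4,z) for x,y in l])
F=P([(443,250),(707,277),(693,392),(430,368)],.048);L=P([(112,238),(236,268),(203,380),(77,350)],.048)
for n,A in(("fixed",F),("loose",L)):
    print(n,A.mean(0).round(4),[round(float(np.linalg.norm(A[i]-A[(i+1)%4])),4) for i in range(4)])
    for a,b in((0,1),(3,2)):
        d=A[a]-A[b];print(" y-axis yaw from world y",np.degrees(np.arctan2(-d[0],d[1])).round(2))
    for a,b in((0,3),(1,2)):
        d=A[a]-A[b];print(" x-axis yaw",np.degrees(np.arctan2(d[1],d[0])).round(2))
print("caps",P([(153,307)],.092),P([(643,325)],.086))
print(P([(230,75)],.048),P([(280,225),(265,367)],.014))
E
```

```text
fixed [ 0.4916 -0.2954  0.048 ] [0.127, 0.0615, 0.1258, 0.0631]
 y-axis yaw from world y -7.88
 y-axis yaw from world y -7.14
 x-axis yaw -7.51
 x-axis yaw -8.62
loose [ 0.503 -0.099  0.048] [0.0616, 0.0616, 0.0623, 0.062]
 y-axis yaw from world y -16.45
 y-axis yaw from world y -16.14
 x-axis yaw -16.87
 x-axis yaw -16.26
caps [[ 0.50143795 -0.09776758  0.092     ]] [[ 0.48708982 -0.32521093  0.086     ]]
[[ 0.62779478 -0.13707883  0.048     ]] [[ 0.54943686 -0.16005779  0.014     ]
 [ 0.47212376 -0.15064141  0.014     ]]
```

>>> {"api": "step_arm", "payload": {"targets": "0 0 0 6.8;0 0 0 6.8;0 0 0 6.8;0 0 0 6.8;0 0 0 6.8;0 0 0 6.8;0 0 0 6.8;0 0 0 6.8;0 0 0 6.8;0 0 0 6.8;0 0 0 6.8;0 0 0 6.8", "claw": 8.7}}

```text
time_s: 1.1
tcp_pos: [0.2665, 0.5649, 0.2219]
ee_rot: [[-0.296, -0.955, -0.0], [-0.955, 0.296, -0.001], [0.001, 0.0, -1.0]]
wrist_force: [0.2, -0.3, -0.5]
gripper_width: 0.995
gripper_force: 0.0
```

>>> {"api": "step_arm", "payload": {"targets": "2.83 -2.1 0 0;2.83 -2.1 0 0;2.83 -2.1 0 0;2.83 -2.1 0 0;2.83 -2.1 0 0;2.83 -2.1 0 0;2.83 -2.1 0 0;2.83 -2.1 0 0;2.83 -2.1 0 0;2.83 -2.1 0 0"}}

```text
time_s: 1.93
tcp_pos: [0.3855, 0.2317, 0.2224]
ee_rot: [[-0.29, -0.957, -0.0], [-0.957, 0.29, -0.0], [0.0, 0.0, -1.0]]
wrist_force: [1.2, -0.7, -0.4]
gripper_width: 0.992
gripper_force: 0.0
```

>>> {"api": "step_arm", "payload": {"targets": "2.83 -2.1 0 0;2.83 -2.1 0 0;2.83 -2.1 0 0;2.83 -2.1 0 0;2.83 -2.1 0 0;2.83 -2.1 0 0;2.83 -2.1 0 0;2.83 -2.1 0 0;2.83 -2.1 0 0;2.83 -2.1 0 0;0 0 0 0;0 0 0 0"}}

```text
time_s: 2.93
tcp_pos: [0.5043, -0.0998, 0.2216]
ee_rot: [[-0.294, -0.956, -0.002], [-0.956, 0.294, 0.0], [0.0, 0.002, -1.0]]
wrist_force: [-0.3, 0.3, -0.6]
gripper_width: 0.996
gripper_force: 0.0
```

```bash
python3 - <<'E'
from station import sense,cams,r
from h import *
import pickle
s=sense();c=cams.capture("wrist");pickle.dump((s,c),open("w1.pkl","wb"));cv2.imwrite("pics/w1.png",c["frame"])
print(s["time_s"],s["tcp_pos"],s["joints"],s["ee_rot"].round(3),c["tool_from_camera"].round(3),c["vertical_fov"])
E
```

```text
2.9333 [ 0.50425158 -0.09983762  0.22162751] [ 6.90184819e+00  1.13115761e+01 -1.49131845e+01 -1.88465315e-02
 -6.38802378e+01 -2.39688201e+01] [[-0.294 -0.956 -0.002]
 [-0.956  0.294  0.   ]
 [ 0.     0.002 -1.   ]] [[-0.001 -0.968 -0.252  0.069]
 [ 1.    -0.001 -0.    -0.001]
 [-0.    -0.252  0.968 -0.163]
 [ 0.     0.     0.     1.   ]] 68.91437126449507
```

View pics/w1.png

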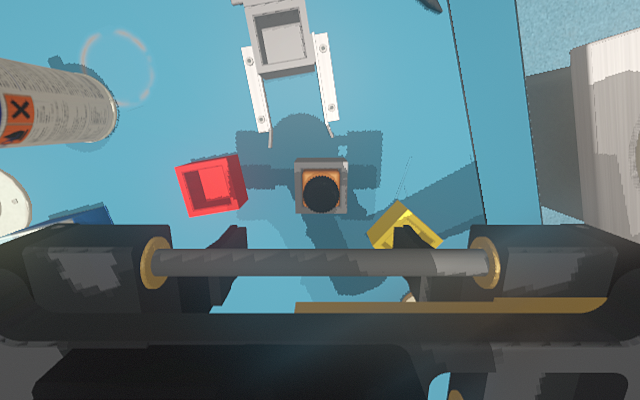

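The wrist view shows the cell at about (321,187), nearly square between the fingers. The rails are above it, with tips at (268,145) and (332,135). The red cell is left at (211,183), and the yellow one is at (405,225), near one finger. I'm enlarging this to measure it.

```bash
python3 - <<'E'
import cv2,pickle
from h import *
s,c=pickle.load(open("w1.pkl","rb"))
a=c["frame"][0:260,170:450]
a=c["frame"][20:230,220:460]
cv2.imwrite("pics/w1c.png",cv2.resize(a,None,fx=2.8,fy=2.8,interpolation=cv2.INTER_CUBIC))
R,e=wristpose(s,c)
for u,v in((405,200),(367,232),(440,243)):print(ray(c,u,v,.048,R,e))
E
```

```text
[ 0.4128566  -0.05137714  0.048     ]
[ 0.46665273 -0.02542175  0.048     ]
[0.38367476 0.01548253 0.048     ]
```

View pics/w1c.png

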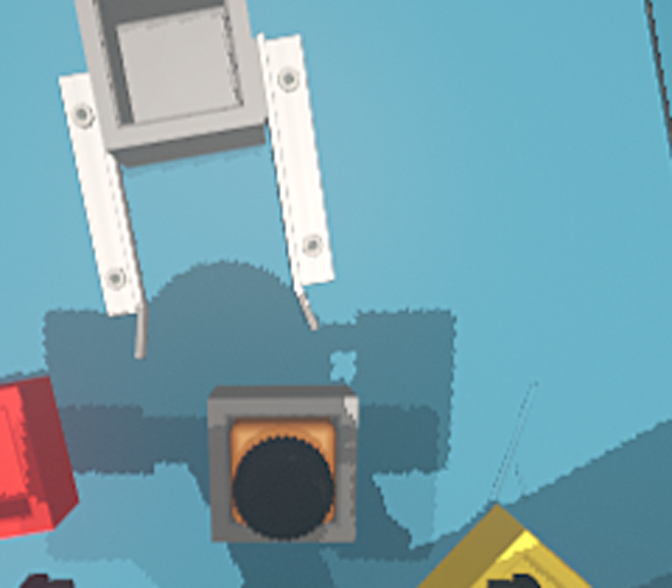

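The crop shows the cell's top face corners at about (210,398), (357,398), (355,541) and (210,541). The fixed rack's near top edge runs (108,150)–(268,124).

```bash
cat > m.py <<'E'
import pickle
from h import *
s,c=pickle.load(open("w1.pkl","rb"));R,e=wristpose(s,c)
def Q(l,z):return np.array([ray(c,220+x/2.8,20+y/2.8,z,R,e) for x,y in l])
E
python3 - <<'E'
from m import *
L=Q([(210,398),(357,398),(355,541),(210,541)],.048)
print(L.round(4),L.mean(0).round(4),[round(float(np.linalg.norm(L[i]-L[(i+1)%4])),4) for i in range(4)])
d=L[0]-L[1];d2=L[3]-L[2];print("x yaw",np.degrees([np.arctan2(k[1],k[0]) for k in(d,d2)]))
d=L[3]-L[0];d2=L[2]-L[1];print("y yaw",np.degrees([np.arctan2(-k[0],k[1]) for k in(d,d2)]))
F=Q([(108,150),(268,124)],.048);d=F[0]-F[1];print(F,np.linalg.norm(d),np.degrees(np.arctan2(d[1],d[0])),"face",F.mean(0))
T=Q([(140,308),(297,292)],.014);print("rail corner",T,np.linalg.norm(T[0]-T[1]),"mid",T.mean(0))
M=Q([(140,355),(314,327)],.014);print("mouth",M,np.linalg.norm(M[0]-M[1]),M.mean(0))
K=Q([(284,487)],.092);print("cap",K)
print("tcp in tool-frame offset of cell", s["ee_rot"].T@(L.mean(0)-s["tcp_pos"]))
E
```

```text
[[ 0.5241 -0.1331  0.048 ]
 [ 0.4662 -0.1152  0.048 ]
 [ 0.4838 -0.056   0.048 ]
 [ 0.5436 -0.0745  0.048 ]] [ 0.5044 -0.0947  0.048 ] [0.0606, 0.0617, 0.0626, 0.0617]
x yaw [-17.16070269 -17.18260547]
y yaw [-18.3667171  -16.57186385]
[[ 0.53152104 -0.2348123   0.048     ]
 [ 0.47021752 -0.22553645  0.048     ]] 0.062001316958991595 -8.604173357677947 face [ 0.50086928 -0.23017437  0.048     ]
rail corner [[ 0.54512943 -0.176604    0.014     ]
 [ 0.4768738  -0.16271061  0.014     ]] 0.06965527793743703 mid [ 0.51100161 -0.16965731  0.014     ]
mouth [[ 0.55201133 -0.15727855  0.014     ]
 [ 0.47401629 -0.14606033  0.014     ]] 0.07879768130615382 [ 0.51301381 -0.15166944  0.014     ]
cap [[ 0.50327712 -0.09823532  0.092     ]]
tcp in tool-frame offset of cell [-0.00504149  0.00101384  0.17362724]
```

>>> {"api": "step_arm", "payload": {"targets": "-0.3 0.1 3.5 0;0 0 3.5 0;0 0 3.5 0;0 0 3.5 0;0 0 3.5 0;0 0 1.2 0;0 0 0.75 0;0 0 0 0;0 0 0 0"}}

```text
time_s: 3.73
tcp_pos: [0.5051, -0.0943, 0.0288]
ee_rot: [[-0.288, -0.958, 0.001], [-0.958, 0.288, -0.0], [-0.0, -0.001, -1.0]]
wrist_force: [1.1, 0.7, 0.5]
gripper_width: 0.997
gripper_force: 0.0
```

>>> {"api": "step_arm", "payload": {"targets": "0 0 0 0;0 0 0 0;0 0 0 0;0 0 0 0;0 0 0 0;0 0 0 0;0 0 0 0;0 0 0 0", "claw": 5.5}}

```text
time_s: 4.4
tcp_pos: [0.5045, -0.0951, 0.0286]
ee_rot: [[-0.29, -0.957, 0.0], [-0.957, 0.29, -0.0], [-0.0, -0.0, -1.0]]
wrist_force: [-1.2, 1.2, 5.8]
gripper_width: 0.711
gripper_force: 30.0
```

>>> {"api": "step_arm", "payload": {"targets": "0 0 0 -2.2;0 0 0 -2.2;0 0 0 -2.2;0 0 0 -2.1;0 -0.3 0 0;0 -0.4 0 0;0 -0.4 0 0;0 -0.45 0 0;0 0 0 0;0 0 0 0;0 0 0 0"}}

```text
time_s: 5.32
tcp_pos: [0.5146, -0.0978, 0.0288]
ee_rot: [[-0.143, -0.99, -0.011], [-0.99, 0.143, -0.001], [0.002, 0.01, -1.0]]
wrist_force: [-11.7, 1.5, 18.3]
gripper_width: 0.708
gripper_force: 30.0
```

```bash
python3 - <<'E'
from station import sense,cams,r
from h import *
import pickle
s=sense();c=cams.capture("wrist");pickle.dump((s,c),open("w2.pkl","wb"))
cv2.imwrite("pics/w2.png",cv2.resize(c["frame"][0:235,180:460],None,fx=2.5,fy=2.5,interpolation=cv2.INTER_CUBIC))
print(s["time_s"],s["tcp_pos"],s["wrist_force"])
E
```

```text
5.3167 [ 0.51463002 -0.09783528  0.02877987] [-11.7341022    1.52893511  18.30773782]
```

View pics/w2.png

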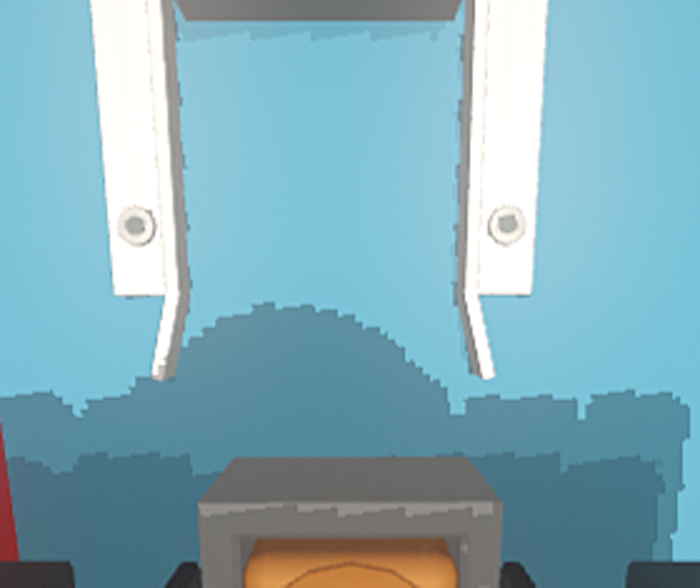

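The cell is square to the rails: front bottom edge at crop (236–475,458), rail mouth tips at (163,377) and (487,377). It still sits off to the right, because friction made it lag.

```bash
cat > m2.py <<'E'
import pickle
from h import *
s,c=pickle.load(open("w2.pkl","rb"));R,e=wristpose(s,c)
def Q(l,z):
    return np.array([s["ee_rot"].T@(ray(c,180+x/2.5,y/2.5,z,R,e)-s["tcp_pos"]) for x,y in l]).round(4)
E
python3 - <<'E'
from m2 import *
for n,l,z in(("cellbot",[(236,458),(475,458)],0),("celltop",[(199,502),(502,502)],.048),("mouth",[(168,378),(484,378)],.014),("rail bend",[(184,292),(464,290)],.014),("rail far",[(168,30),(467,30)],.014),("fixtop",[(178,20),(462,20)],.048),("fixbot",[(176,25),(462,25)],.048)):
    A=Q(l,z);print(n,A[:,:2].tolist(),"mid",A.mean(0)[:2],"w",np.linalg.norm(A[0]-A[1]).round(4))
E
```

```text
cellbot [[0.0306, -0.0308], [0.0304, 0.0333]] mid [0.0305  0.00125] w 0.0641
celltop [[0.0312, -0.0311], [0.031, 0.0308]] mid [ 0.0311  -0.00015] w 0.0619
mouth [[0.0532, -0.0442], [0.053, 0.0322]] mid [ 0.0531 -0.006 ] w 0.0764
rail bend [[0.0731, -0.0391], [0.0735, 0.0266]] mid [ 0.0733  -0.00625] w 0.0657
rail far [[0.1275, -0.0395], [0.1277, 0.0251]] mid [ 0.1276 -0.0072] w 0.0646
fixtop [[0.118, -0.0302], [0.1181, 0.0193]] mid [ 0.11805 -0.00545] w 0.0495
fixbot [[0.1172, -0.0306], [0.1173, 0.0193]] mid [ 0.11725 -0.00565] w 0.0499
```

>>> {"api": "step_arm", "payload": {"targets": "0 0 -0.1 0;0 0 -0.1 0;0 0 0 0;0 0 0 0"}}

```text
time_s: 5.7
tcp_pos: [0.5192, -0.0973, 0.0291]
ee_rot: [[-0.142, -0.99, -0.002], [-0.99, 0.142, 0.0], [0.0, 0.002, -1.0]]
wrist_force: [0.2, -0.2, -5.8]
gripper_width: 0.711
gripper_force: 30.0
```

>>> {"api": "step_arm", "payload": {"targets": "0 -0.15 0 0;1 0 0 0;1 0 0 0;1 0 0 0;1 0 0 0;1 0 0 0;0 0 0 0"}}

```text
time_s: 6.28
tcp_pos: [0.5134, -0.1491, 0.0299]
ee_rot: [[-0.144, -0.99, -0.001], [-0.99, 0.144, -0.0], [0.0, 0.001, -1.0]]
wrist_force: [0.6, 0.2, -5.8]
gripper_width: 0.71
gripper_force: 30.0
```

>>> {"api": "step_arm", "payload": {"targets": "0.8 0 0 0;0.8 0 0 0;0.8 0 0 0;0.8 0 0 0;0 0 0 0;0 0 0 0"}}

```text
time_s: 6.78
tcp_pos: [0.5094, -0.1791, 0.03]
ee_rot: [[-0.143, -0.99, -0.0], [-0.99, 0.143, 0.0], [-0.0, 0.0, -1.0]]
wrist_force: [-0.3, -0.3, -5.8]
gripper_width: 0.709
gripper_force: 30.0
```

>>> {"api": "step_arm", "payload": {"targets": "0.5 0 0 0;0.5 0 0 0;0.4 0 0 0;0 0 0.05 0;0 0 0.05 0;0 0 0 0;0 0 0 0"}}

```text
time_s: 7.37
tcp_pos: [0.5076, -0.1924, 0.029]
ee_rot: [[-0.142, -0.99, -0.0], [-0.99, 0.142, 0.0], [-0.0, 0.0, -1.0]]
wrist_force: [-0.1, -0.1, -6.4]
gripper_width: 0.713
gripper_force: 30.0
```

>>> {"api": "step_arm", "payload": {"targets": "0.2 0 0 0;0.2 0 0 0;0 0 0 0;0 0 0 0;0 0 0 0"}}

```text
time_s: 7.78
tcp_pos: [0.507, -0.1965, 0.0291]
ee_rot: [[-0.142, -0.99, -0.0], [-0.99, 0.142, -0.0], [0.0, 0.0, -1.0]]
wrist_force: [1.0, -1.2, -6.8]
gripper_width: 0.71
gripper_force: 30.0
```

>>> {"api": "step_arm", "payload": {"targets": "0.1 0 0 0;0.1 0 0 0;0.1 0 0 0;0 0 0 0;0 0 0 0;0 0 0 0"}}

```text
time_s: 8.28
tcp_pos: [0.5066, -0.1994, 0.029]
ee_rot: [[-0.142, -0.99, -0.0], [-0.99, 0.142, 0.0], [-0.0, 0.0, -1.0]]
wrist_force: [-0.1, 0.9, -4.7]
gripper_width: 0.711
gripper_force: 30.0
```

>>> {"api": "step_arm", "payload": {"targets": "0.1 0 0 0;0.1 0 0 0;0.1 0 0 0;0 0 0 0;0 0 0 0;0 0 0 0"}}

```text
time_s: 8.78
tcp_pos: [0.5065, -0.2004, 0.0291]
ee_rot: [[-0.142, -0.99, 0.001], [-0.99, 0.142, 0.002], [-0.002, -0.0, -1.0]]
wrist_force: [0.7, 10.5, -2.9]
gripper_width: 0.708
gripper_force: 30.0
```

>>> {"api": "step_arm", "payload": {"targets": "0 0 0.05 0;0 0 0.05 0;0 0 0 0;0.1 0 0 0;0.1 0 0 0;0 0 0 0;0 0 0 0"}}

```text
time_s: 9.37
tcp_pos: [0.5066, -0.2005, 0.0287]
ee_rot: [[-0.142, -0.99, 0.001], [-0.99, 0.142, 0.004], [-0.004, -0.001, -1.0]]
wrist_force: [-0.5, 19.2, 0.9]
gripper_width: 0.713
gripper_force: 30.0
```

>>> {"api": "step_arm", "payload": {"targets": "0 0 0 0;0 0 0 0;0 0 0 0;0 0 0 0;0 0 0 0", "claw": 8.5}}

```text
time_s: 9.78
tcp_pos: [0.5062, -0.2049, 0.0285]
ee_rot: [[-0.142, -0.99, 0.001], [-0.99, 0.142, -0.0], [0.0, -0.001, -1.0]]
wrist_force: [-0.5, -0.3, 0.2]
gripper_width: 0.955
gripper_force: 0.0
```

>>> {"api": "step_arm", "payload": {"targets": "0 0 -2 0;0 0 -3 0;0 0 -3 0;0 0 -3 0;0 0 -3 0;-2 0 -3 0;-2 0 0 0;-1.5 0 0 0;0 0 0 0;0 0 0 0;0 0 0 0"}}

```text
time_s: 10.7
tcp_pos: [0.5134, -0.1505, 0.1978]
ee_rot: [[-0.142, -0.99, -0.001], [-0.99, 0.142, -0.0], [0.0, 0.001, -1.0]]
wrist_force: [-0.1, 0.4, 0.1]
gripper_width: 0.979
gripper_force: 0.0
```

```bash
python3 - <<'E'
from station import sense,cams,r
from h import *
import pickle
s=sense();c=cams.capture("wrist");pickle.dump((s,c),open("w3.pkl","wb"))
cv2.imwrite("pics/w3.png",cv2.resize(c["frame"][0:230,210:430],None,fx=2.6,fy=2.6,interpolation=cv2.INTER_CUBIC))
print(s["time_s"],s["tcp_pos"],s["joints"],s["wrist_force"])
E
```

```text
10.7 [ 0.51342253 -0.15045676  0.19783329] [ 1.05401595e+00  1.44717861e+01 -1.43463093e+01  1.61516824e-02
 -6.12166811e+01 -9.23564768e+00] [-0.07250866  0.38674143  0.08328153]
```

View pics/w3.png

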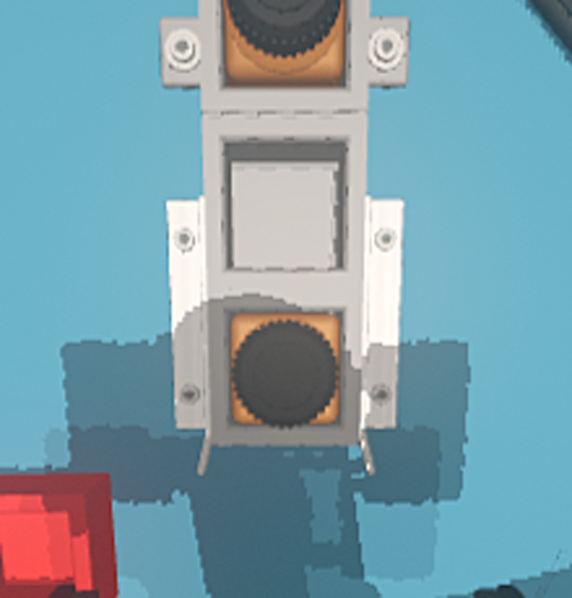

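The cell sits flush against the fixed rack between the rails, with the seam at crop row ~275–300 and no visible gap. A firm push on the back face with closed fingers will make sure it is square.

>>> {"api": "step_arm", "payload": {"targets": "0 0 2 0;0 0 3 0;0 0 3 0;0 0 3 0;0 0 3 0;0 0 2 0;0 0 1.2 0;0 0 0 0;0 0 0 0;0 0 0 0", "claw": 0}}

```text
time_s: 11.58
tcp_pos: [0.5144, -0.1505, 0.0268]
ee_rot: [[-0.142, -0.99, 0.001], [-0.99, 0.142, -0.0], [0.0, -0.001, -1.0]]
wrist_force: [0.1, -0.7, -0.3]
gripper_width: 0.305
gripper_force: 0.0
```

>>> {"api": "step_arm", "payload": {"targets": "0.4 0 0 0;0.3 0 0 0;0.1 0 0 0;0.1 0 0 0;0.1 0 0 0;0.1 0 0 0;0 0 0 0;0 0 0 0;0 0 0 0"}}

```text
time_s: 12.33
tcp_pos: [0.5153, -0.1588, 0.0271]
ee_rot: [[-0.141, -0.99, 0.007], [-0.99, 0.141, 0.002], [-0.003, -0.007, -1.0]]
wrist_force: [3.1, 11.2, 0.4]
gripper_width: 0.006
gripper_force: 5.6
```

>>> {"api": "step_arm", "payload": {"targets": "0.1 0 0 0;0.1 0 0 0;0.1 0 0 0;0 0 0 0;0 0 0 0;0 0 0 0"}}

```text
time_s: 12.83
tcp_pos: [0.5153, -0.159, 0.0271]
ee_rot: [[-0.141, -0.99, 0.008], [-0.99, 0.141, 0.005], [-0.006, -0.007, -1.0]]
wrist_force: [3.7, 25.0, 2.5]
gripper_width: 0.007
gripper_force: 12.4
```

>>> {"api": "step_arm", "payload": {"targets": "-1 0 0 0;-1 0 -1 0;0 0 -3 0;0 0 -3 0;0 0 -3 0;0 0 -3 0;0 0 -3 0;0 0 0 -7;0 0 0 -7;0 0 0 -7;0 0 0 -7;0 0 0 -7", "claw": 6}}

```text
time_s: 13.83
tcp_pos: [0.5139, -0.1443, 0.187]
ee_rot: [[0.457, -0.89, 0.0], [-0.89, -0.457, -0.001], [0.001, 0.0, -1.0]]
wrist_force: [-0.4, 0.3, -0.2]
gripper_width: 0.683
gripper_force: 0.0
```

```bash
python3 - <<'E'
from station import cams
import pickle
from h import *
s,c=pickle.load(open("w3.pkl","rb"));R,e=wristpose(s,c)
g=c["frame"].max(2);m=((g<75)).astype(np.uint8)[100:175,290:350]
n,l,st,ce=cv2.connectedComponentsWithStats(m);print(st.tolist(),ce.round(1).tolist())
for z in (.086,.0885):print(ray(c,210+284/2.6,373/2.6,z,R,e),ray(c,210+232/2.6,373/2.6,z,R,e),ray(c,210+338/2.6,373/2.6,z,R,e))
L=np.array([ray(c,210+x/2.6,y/2.6,.048,R,e) for x,y in((206,296),(362,296),(361,445),(210,445))]);print("cell",L.mean(0))
t=dict(cams.capture("top"));a=t["frame"]
cv2.imwrite("pics/top3.png",a)
hsv=cv2.cvtColor(a,cv2.COLOR_BGR2HSV)
u,v=proj(t,[.507,-.2,.088]);print(u,v)
m=(a.max(2)<70).astype(np.uint8)[int(v)-14:int(v)+14,int(u)-14:int(u)+14]
n,l,st,ce=cv2.connectedComponentsWithStats(m)
for i in range(1,n):
  if st[i,4]>30:print(st[i],ray(t,int(u)-14+ce[i][0],int(v)-14+ce[i][1],.087))
E
```

```text
[[0, 0, 60, 75, 4316], [10, 45, 38, 19, 177], [19, 51, 1, 1, 1], [20, 53, 2, 2, 3], [38, 52, 2, 3, 3]] [[29.6, 36.1], [27.7, 57.6], [19.0, 51.0], [20.7, 53.3], [38.3, 53.0]]
[ 0.50693013 -0.20132077  0.086     ] [ 0.52529487 -0.20398252  0.086     ] [ 0.48785694 -0.19855633  0.086     ]
[ 0.5069045  -0.20148377  0.0885    ] [ 0.52510212 -0.2041213   0.0885    ] [ 0.48800487 -0.19874449  0.0885    ]
cell [ 0.50696901 -0.1990696   0.048     ]
347.1012646191562 219.0770898049562
[  0   8  22  20 167] [ 0.4930402  -0.19863727  0.087     ]
```

>>> {"api": "step_arm", "payload": {"targets": "0 0 0.5 -7;0 0 0.5 -7;0 0 0.5 -7;0 0 0.5 -7;0 0 0.5 -7;0 0 0.5 -7;0 0 0.5 -7;0 0 0.5 -7;0 0 0.5 -7;0 0 0.5 -7;0 0 0.5 -7;0 0 0.5 -7"}}

```text
time_s: 14.88
tcp_pos: [0.5141, -0.1443, 0.1264]
ee_rot: [[0.933, 0.359, -0.0], [0.359, -0.933, -0.0], [-0.0, 0.0, -1.0]]
wrist_force: [-0.8, -0.3, 0.6]
gripper_width: 0.69
gripper_force: 0.0
```

>>> {"api": "step_arm", "payload": {"targets": "0 0 0 -7;0 0 0 -7;0 0 0 -7;0 0 0 -7;0 0 0 -7;0 0 0 -7;0 0 0 0;0 0 0 0"}}

```text
time_s: 15.55
tcp_pos: [0.5143, -0.1441, 0.1265]
ee_rot: [[0.461, 0.888, 0.0], [0.888, -0.461, -0.0], [-0.0, 0.0, -1.0]]
wrist_force: [-0.0, 0.1, -0.1]
gripper_width: 0.688
gripper_force: 0.0
```

```bash
python3 - <<'E'
from station import sense
import numpy as np
s=sense();print(s["time_s"],s["joints"].round(1),s["tcp_pos"],s["ee_rot"].round(3),s["ee_rot"].T@(np.array([.507,-.2012,.0665])-s["tcp_pos"])*100)
E
```

```text
15.55 [  1.8  18.6 -20.    0.  -51.4 150.8] [ 0.51431606 -0.14413707  0.12650384] [[ 0.461  0.888  0.   ]
 [ 0.888 -0.461 -0.   ]
 [-0.     0.    -1.   ]] [-5.40076347  1.97823343  6.00166572]
```

>>> {"api": "step_arm", "payload": {"targets": "-2 0.7 0 0;-2 0.7 0 0;-1.4 0.6 0 0;0 0 0 0;0 0 2 0;0 0 2 0;0 0 1 0;0 0 1 0;0 0 0 0;0 0 0 0"}}

```text
time_s: 16.38
tcp_pos: [0.5079, -0.201, 0.0661]
ee_rot: [[0.457, 0.89, -0.001], [0.89, -0.457, -0.0], [-0.0, -0.0, -1.0]]
wrist_force: [-0.2, 0.6, 0.1]
gripper_width: 0.695
gripper_force: 0.0
```

>>> {"api": "step_arm", "payload": {"targets": "0 0 0 0;0 0 0 0;0 0 0 0;0 0 0 0;0 0 0 0;0 0 0 0;0 0 0 0;0 0 0 0", "claw": 3}}

```text
time_s: 17.05
tcp_pos: [0.5077, -0.2012, 0.0664]
ee_rot: [[0.456, 0.89, 0.0], [0.89, -0.456, -0.0], [0.0, 0.0, -1.0]]
wrist_force: [-0.6, 1.3, 3.1]
gripper_width: 0.43
gripper_force: 30.0
```

```bash
cat > st.py <<'E'
from station import sense
import numpy as np
s=sense();R=s["ee_rot"]
print(s["time_s"],"j1,6",s["joints"][[0,5]].round(2),"yaw",np.degrees(np.arctan2(R[1,0],R[0,0])).round(2),s["tcp_pos"].round(4),"F",s["wrist_force"].round(1),"M",s["moment"].round(3),"w",s["gripper_width"]*8.7)
E
python3 st.py
```

```text
17.05 j1,6 [ -4.6  157.44] yaw 62.85 [ 0.5077 -0.2012  0.0664] F [-0.6  1.3  3.1] M [0.208 0.201 0.009] w 3.737786080472721
```

>>> {"api": "step_arm", "payload": {"targets": "0 0 0.008 7;0 0 0.008 7;0 0 0.008 7;0 0 0.008 7;0 0 0.008 7;0 0 0.008 7;0 0 0 0;0 0 0 0"}}

```text
time_s: 17.72
tcp_pos: [0.5075, -0.2013, 0.0658]
ee_rot: [[0.933, 0.359, -0.0], [0.359, -0.933, -0.0], [-0.0, 0.0, -1.0]]
wrist_force: [-2.5, 1.1, 4.9]
gripper_width: 0.429
gripper_force: 30.0
```

```bash
python3 st.py
```

```text
17.7167 j1,6 [ -4.61 115.62] yaw 21.02 [ 0.5075 -0.2013  0.0658] F [-2.5  1.1  4.9] M [-0.054  0.595 -0.015] w 3.7364805901591334
```

>>> {"api": "step_arm", "payload": {"targets": "0 0 0.008 7;0 0 0.008 7;0 0 0.008 7;0 0 0.008 7;0 0 0.008 7;0 0 0.008 7;0 0 0.008 7;0 0 0.008 7;0 0 0.008 7;0 0 0.008 7"}}

```text
time_s: 18.55
tcp_pos: [0.507, -0.2009, 0.0649]
ee_rot: [[0.652, -0.758, -0.002], [-0.758, -0.652, 0.0], [-0.001, 0.001, -1.0]]
wrist_force: [-2.9, 2.4, 5.1]
gripper_width: 0.43
gripper_force: 30.0
```

```bash
python3 st.py
```

```text
18.55 j1,6 [-4.58 45.29] yaw -49.31 [ 0.507  -0.2009  0.0649] F [-2.9  2.4  5.1] M [0.811 0.837 0.045] w 3.740669540766121
```

>>> {"api": "step_arm", "payload": {"targets": "0 0 0.008 7;0 0 0 0"}}

```text
time_s: 18.72
tcp_pos: [0.5069, -0.2009, 0.0648]
ee_rot: [[0.557, -0.831, -0.002], [-0.831, -0.557, 0.0], [-0.001, 0.001, -1.0]]
wrist_force: [-2.5, 2.1, 4.3]
gripper_width: 0.428
gripper_force: 30.0
```

```bash
python3 st.py
```

```text
18.7167 j1,6 [-4.59 38.45] yaw -56.15 [ 0.5069 -0.2009  0.0648] F [-2.5  2.1  4.3] M [ 0.568  0.879 -0.019] w 3.727268282256423
```

>>> {"api": "step_arm", "payload": {"targets": "0 0 0.007 6;0 0 0.007 6;0 0 0 0"}}

```text
time_s: 18.97
tcp_pos: [0.507, -0.2008, 0.0646]
ee_rot: [[0.373, -0.928, -0.002], [-0.928, -0.373, 0.001], [-0.001, 0.001, -1.0]]
wrist_force: [-1.7, 2.7, 5.2]
gripper_width: 0.431
gripper_force: 30.0
```

```bash
python3 st.py
```

```text
18.9667 j1,6 [-4.58 26.51] yaw -68.09 [ 0.507  -0.2008  0.0646] F [-1.7  2.7  5.2] M [ 0.791  0.875 -0.063] w 3.7471758205195616
```

>>> {"api": "step_arm", "payload": {"targets": "0 0 0.007 6;0 0 0.007 6;0 0 0 0"}}

```text
time_s: 19.22
tcp_pos: [0.5071, -0.2007, 0.0645]
ee_rot: [[0.172, -0.985, -0.001], [-0.985, -0.172, 0.001], [-0.001, 0.001, -1.0]]
wrist_force: [-2.7, 2.6, 5.3]
gripper_width: 0.432
gripper_force: 30.0
```

```bash
python3 st.py
```

```text
19.2167 j1,6 [-4.58 14.51] yaw -80.09 [ 0.5071 -0.2007  0.0645] F [-2.7  2.6  5.3] M [ 0.917  0.88  -0.082] w 3.7550305344489248
```

>>> {"api": "step_arm", "payload": {"targets": "0 0 0.007 6;0 0 0.007 6;0 0 0 0"}}

```text
time_s: 19.47
tcp_pos: [0.5071, -0.2007, 0.0643]
ee_rot: [[-0.036, -0.999, -0.001], [-0.999, 0.036, 0.001], [-0.001, 0.001, -1.0]]
wrist_force: [-1.6, 3.3, 4.9]
gripper_width: 0.427
gripper_force: 30.0
```

```bash
python3 st.py
```

```text
19.4667 j1,6 [-4.57  2.51] yaw -92.09 [ 0.5071 -0.2007  0.0643] F [-1.6  3.3  4.9] M [ 1.128  0.875 -0.099] w 3.7108009152143806
```

>>> {"api": "step_arm", "payload": {"targets": "0 0 0.007 6;0 0 0.007 6;0 0 0 0"}}

```text
time_s: 19.72
tcp_pos: [0.5072, -0.2006, 0.0642]
ee_rot: [[-0.243, -0.97, -0.001], [-0.97, 0.243, 0.001], [-0.0, 0.002, -1.0]]
wrist_force: [-2.7, 2.4, 4.7]
gripper_width: 0.429
gripper_force: 30.0
```

```bash
python3 st.py
```

```text
19.7167 j1,6 [-4.56 -9.46] yaw -104.06 [ 0.5072 -0.2006  0.0642] F [-2.7  2.4  4.7] M [1.319 0.768 0.086] w 3.731062867016904
```

>>> {"api": "step_arm", "payload": {"targets": "0 0 0.007 6;0 0 0.007 6;0 0 0 0"}}

```text
time_s: 19.97
tcp_pos: [0.5075, -0.2004, 0.0644]
ee_rot: [[-0.437, -0.899, -0.001], [-0.899, 0.437, 0.0], [0.0, 0.001, -1.0]]
wrist_force: [-3.1, 5.6, 5.5]
gripper_width: 0.428
gripper_force: 30.0
```

```bash
python3 st.py
```

```text
19.9667 j1,6 [ -4.53 -21.37] yaw -115.91 [ 0.5075 -0.2004  0.0644] F [-3.1  5.6  5.5] M [1.588 0.763 0.562] w 3.7244893510424317
```

>>> {"api": "step_arm", "payload": {"targets": "0 0 0 2;0 0 0 0;0 0 0 0"}}

```text
time_s: 20.22
tcp_pos: [0.5072, -0.2005, 0.0643]
ee_rot: [[-0.465, -0.885, -0.002], [-0.885, 0.465, 0.0], [0.0, 0.002, -1.0]]
wrist_force: [-3.4, 4.8, 6.3]
gripper_width: 0.43
gripper_force: 30.0
```

```bash
python3 st.py
```

```text
20.2167 j1,6 [ -4.54 -23.15] yaw -117.7 [ 0.5072 -0.2005  0.0643] F [-3.4  4.8  6.3] M [1.48  0.971 0.631] w 3.744424920377893
```

>>> {"api": "step_arm", "payload": {"targets": "0 0 0 -2;0 0 0 0;0 0 0 0"}}

```text
time_s: 20.47
tcp_pos: [0.5072, -0.2005, 0.0643]
ee_rot: [[-0.435, -0.9, -0.001], [-0.9, 0.435, 0.001], [-0.0, 0.001, -1.0]]
wrist_force: [-3.5, 4.3, 7.2]
gripper_width: 0.43
gripper_force: 30.0
```

```bash
python3 st.py
```

```text
20.4667 j1,6 [ -4.55 -21.23] yaw -115.82 [ 0.5072 -0.2005  0.0643] F [-3.5  4.3  7.2] M [1.475 0.889 0.187] w 3.74519334157427
```

>>> {"api": "step_arm", "payload": {"targets": "0 0 0 -2;0 0 0 0;0 0 0 0"}}

```text
time_s: 20.72
tcp_pos: [0.5074, -0.2008, 0.0643]
ee_rot: [[-0.405, -0.914, -0.001], [-0.914, 0.405, 0.0], [-0.0, 0.001, -1.0]]
wrist_force: [-2.6, 2.8, 6.5]
gripper_width: 0.428
gripper_force: 30.0
```

```bash
python3 st.py
```

```text
20.7167 j1,6 [ -4.58 -19.27] yaw -113.87 [ 0.5074 -0.2008  0.0643] F [-2.6  2.8  6.5] M [1.007 0.741 0.028] w 3.723453458607395
```

>>> {"api": "step_arm", "payload": {"targets": "0 0 -0.008 -7;0 0 -0.008 -7;0 0 -0.008 -7;0 0 -0.008 -7;0 0 -0.008 -7;0 0 -0.008 -7;0 0 -0.008 -7;0 0 0 0;0 0 0 0"}}

```text
time_s: 21.47
tcp_pos: [0.5087, -0.2012, 0.0649]
ee_rot: [[0.42, -0.907, 0.002], [-0.907, -0.42, -0.0], [0.001, -0.002, -1.0]]
wrist_force: [0.7, 1.9, 3.7]
gripper_width: 0.431
gripper_force: 30.0
```

```bash
python3 st.py
```

```text
21.4667 j1,6 [-4.59 29.43] yaw -65.15 [ 0.5087 -0.2012  0.0649] F [0.7 1.9 3.7] M [ 0.523 -0.136  0.101] w 3.7453828318873406
```

>>> {"api": "step_arm", "payload": {"targets": "0 0 -0.008 -7;0 0 -0.008 -7;0 0 -0.008 -7;0 0 -0.008 -7;0 0 -0.008 -7;0 0 -0.008 -7;0 0 0 -2;0 0 0 0;0 0 0 0;0 0 0 0"}}

```text
time_s: 22.3
tcp_pos: [0.5087, -0.2011, 0.0654]
ee_rot: [[0.932, -0.362, 0.002], [-0.362, -0.932, -0.0], [0.002, -0.001, -1.0]]
wrist_force: [1.7, 3.0, 3.9]
gripper_width: 0.428
gripper_force: 30.0
```

```bash
python3 st.py; python3 - <<'E'
from station import sense,cams
from h import *
s=sense();c=cams.capture("wrist");t=cams.capture("top")
a=cv2.resize(c["frame"][0:225,190:450],(520,450),interpolation=cv2.INTER_CUBIC)
b=cv2.resize(t["frame"][180:260,320:405],(270,254),interpolation=cv2.INTER_CUBIC)
o=np.zeros((450,790,3),np.uint8);o[:,:520]=a;o[:254,520:]=b
cv2.imwrite("pics/w4.png",o)
E
```

```text
22.3 j1,6 [-4.58 73.37] yaw -21.21 [ 0.5087 -0.2011  0.0654] F [1.7 3.  3.9] M [ 0.957 -0.49   0.061] w 3.7216371454186725
```

View pics/w4.png

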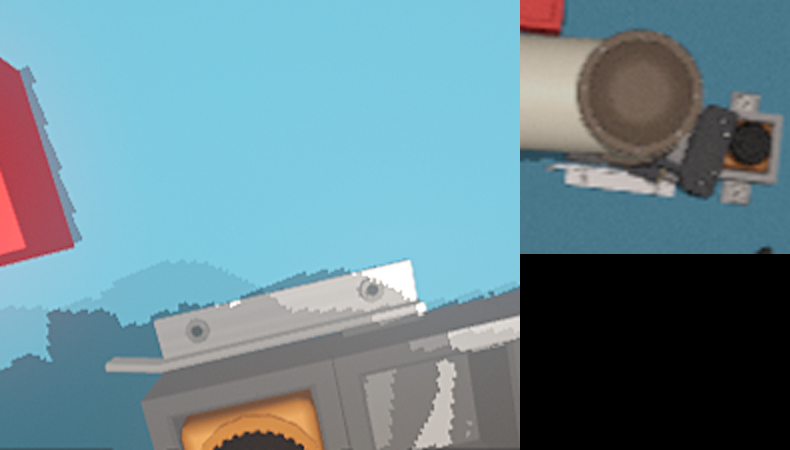

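The final view shows the cell still butted: a hairline seam at (335,375), straight along the rack and inside the rail. The cap is held and backed off about a quarter turn.

```bash
python3 -c "
from station import r
print(r.finish_job())"
```

```text
the job is handed in; nothing more can be done
None
```

I handed the job in at about 22 s with no result reported back: the cell is butted against the fixed rack between the rails, and the cap was screwed to its stop, backed off about 90° (the tool turned 94°, including a few degrees for the bottle's play in its well) and is still held.

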